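Close up the spacer row in the setting fixture

TASK

Two of the dark wooden spacer blocks sit askew and apart in the steel setting fixture, and the third lies on the table. Bring the third one in at the open end and close the row up: all three flat on the bed, end to end in a straight line, every block flush along the tall fence, the first hard against the end stop and no gaps between them. The fixture only stands on the table, so butt the blocks up gently by feel without shoving it out of place, and leave the larger pale block and the other things alone.

Things in the scene. Friction and masses are not known exactly. Their poses are not given: they have to be found in the camera images.
- fixture: bare steel setting fixture, 3 kg, standing loose on the table: bed plate 8 mm thick; a fence 14 mm thick, 34 mm above the bed, along its far (+x) side; an end stop, as thick and tall, across its right (-y) end, reaching 76 mm from the fence. Origin on the table under the inner corner of fence and stop: fence face is x = 0, stop face y = 0
- corner (a point): inner corner of fence and stop at the bed's surface (8 mm above the table), axes as the fixture's. The free bed spans x -95 to 0 mm, y 0 to 262 mm, open in front (-x) and at the left end (+y). The row lies along +y from the stop, the blocks' 72 mm sides on the fence
- open_end (a point): end of the fence face at the bed's surface, at the open left end of the bed, 262 mm from the corner along +y
- block_end: oiled dark wooden spacer block, 42 x 72 x 28 mm (x, y, z), about 0.09 kg; origin at the centre of its underside, y along its 72 mm length. It starts on the bed nearest the stop and stays the first of the row
- block_mid: oiled dark wooden spacer block, 42 x 72 x 28 mm (x, y, z), about 0.09 kg; origin at the centre of its underside, y along its 72 mm length. It starts on the bed beyond the first and stays the middle one
- block_loose: oiled dark wooden spacer block, 42 x 72 x 28 mm (x, y, z), about 0.09 kg; origin at the centre of its underside, y along its 72 mm length. It starts on the table to the right or left of the fixture and becomes the last of the row at the open end; grasp it across its 42 mm width
- pale_block: larger, paler wooden block, 36 x 90 x 32 mm, lying on the table; origin at the centre of its underside. Not part of the row
- tyre: toy tyre lying flat, 50 mm across, 21 mm high; bystander
- tape: roll of brown tape lying flat, 66 mm across, 18 mm high; bystander
Mind the look-alikes: they are no part of the job. What is shaped like the block_mid but pink is not meant.

How it is judged:
At the end, for the whole second after the job is handed in: All three dark blocks lie flat on the bed, at rest, their length along the fence to within 0.03 rad and within 2 mm of it; the first is within 2 mm of the end stop, and each next one within 2 mm of its neighbour (middle block in the middle, the third at the open end) (x of each of block_end, block_mid, block_loose in the frame of corner above -0.023 m and z of each of block_end, block_mid, block_loose in the frame of corner below 0.003 m and angle between each of block_end, block_mid, block_loose's own z axis and vertical below 0.03 rad and angle between the y axis of each of block_end, block_mid, block_loose and the y axis of corner, either way round below 0.03 rad and linear speed of each of block_end, block_mid, block_loose below 0.005 m/s and y of block_end in the frame of corner below 0.038 m and horizontal distance between block_mid and block_end below 0.074 m and horizontal distance between block_loose and block_mid below 0.074 m and y of block_mid in the frame of corner above 0.09 m and y of block_loose in the frame of corner above 0.16 m); the robot touches nothing.
It fails at once if the fixture is shoved more than 4 mm at either end of its fence (distance of any of corner, open_end from where it was at the start of the episode above 0.004 m).
It fails at once if a bystander (pale_block) is moved more than 15 mm (distance of pale_block from where it was at the start of the episode above 0.015 m).
It fails at once if a bystander (tyre) is moved more than 15 mm (distance of tyre from where it was at the start of the episode above 0.015 m).
It fails at once if a bystander (tape) is moved more than 15 mm (distance of tape from where it was at the start of the episode above 0.015 m).
It also fails if it takes over 72 s, if anything falls off the work surface, if the arm or the gripper's body presses on something with over 40 N, if the wrist force passes 120 N, or if a joint passes its speed limit or range.

ROBOT

A 6-joint arm with a two-finger parallel gripper is mounted at the origin on a cart in front of the work surface, level with it; the furniture and walls round the work are solid. World frame = base frame: x ahead of the robot, y to its left, z up, the work surface at z = 0. Lengths are in m, angles in rad, forces in N, time in s.
With the tool pointing down it reaches from about 0.25 to 0.725 m from the base axis. Payload 4 kg.
Tool frame: the origin (TCP) lies at the very end of the fingers, on their centre line; the grasp point (between the pads) lies 19 mm behind it; z points along the fingers, y is the line along which they close (so a half turn about z gives the same grasp; the last joint's range is limited). The gripper opens to 85 mm and grips with 20 to 120 N. Pads are 22 mm wide; open, the fingers measure 114 mm over their backs; the gripper's body (76 mm by 85 mm) begins 54 mm behind the grasp point. The pads swing forward as they close: fully open they stand 13 mm farther back than shut.
Start: joints at [-1.308, 0.241, 0.005, 1.335, 0, 1.571], TCP at [0.13, -0.483, 0.231] pointing down, gripper open.
Joint ranges: [-2.72, 2.72], [-1.05, 1.87], [-1.09, 1.28], [-1.99, 2.15], [-1.42, 1.44], [-3.14, 3.14]. Speed limits (rad/s): [2.79, 2.79, 3.14, 3.14, 3.14, 3.14].

INTERFACE

Orientations are given as a unit quaternion [x, y, z, w].
In Python, from workcell import monitor, viewer, job gives the robot as it stands.
- The arm moves only by the tool arm_command, never from a script. Its argument "increments" is a list of rows, each an object of numbers: "dx", "dy", "dz": the shift along the tool's x, y, z in cm; "wx", "wy", "wz": the turn, a rotation vector about the tool's x, y, z in rad; "grip": the finger opening in cm, from 0 to 8.54. In form: [{"dx": .., "dy": .., "dz": .., "wx": .., "wy": .., "wz": .., "grip": ..}, ...]. A call has 1 to 10 rows; each row is the pose to reach, as a shift and turn from the pose commanded when the call began, along the tool's axes at that moment; what a row does not reach only later rows make up. A row lasts 1/10 s, in which the tool goes at most 50 mm and 8.59 degrees, less where a joint would pass 70% of its speed; a pose out of reach is approached as far as the arm can. A call with a gripper value outside its range is refused whole. The fingers move at their own pace and stop on an object; the grip force is fixed at half the most. Time passes only in rows, so rows that repeat a pose let the fingers close. It gives the time, the measured TCP pose, the force, the opening and the grip force at its end, in the units of the state.
- monitor.get_obs(): the state, without advancing time (a new reading comes with each control period).
- viewer.camera(name): name is "scene" or "top" or "wrist"; returns (picture, depth): 384x512x3 uint8, red, green, blue; 384x512 float32, m along the optical axis (not along the pixel's ray), 0 where there is no reading.
- viewer.get_calibration(name): a dict with "fovy" (degrees; the focal length in pixels is half the picture's height over the tangent of half this angle, whatever the lens; pixels are square), "cx", "cy" (the principal point, pixels), "view" (4x4, takes a point from world to camera coordinates). Camera axes: x right, y up, looking along -z (the intrinsics and any distortion apply to the point x, -y, -z); pixel columns grow to the right and rows downward; lengths in m; the calibration is good to about 2 mm. A picture is of the moment at which its call begins: read the wrist's pose just before it. get_calibration takes no time and is no camera call; for the wrist camera it gives the pose at the moment of the call.
- job.job_done(): hands the job in; it is judged then, once.
The state is a dict: "clock": time; "joint_pos": joint angles; "joint_vel": joint speeds; "tau": joint torques, N m; "eef_pos": TCP position; "tool_rot": TCP orientation; "ft_force": force on the tool from outside, world axes, zero at the start; "ft_torque": the same for the moment, N m; "grip_width": finger opening in m; "grasp_force": force on a finger pad.
Only numpy, scipy, OpenCV 4.12 (cv2) and the standard library are available. Lean on these libraries where they do the work, as an engineer would, in place of code of your own. Each camera call takes 0.05 s, during which the arm holds its last target. There are 200 camera calls.

## Working session

There is one attempt and no reset: what is moved stays moved. The work goes in short steps, Python scripts to look and compute and a tool call to move; the robot and the scene stay as the last step left them, time stands still between calls to the robot, and variables do not carry over. Pictures are saved under pics/ and viewed, at most 10 in all, crops included, and the job is handed in when it is done.

Besides the shell and the picture viewer there is one more tool, called after "Request:" as name(argument=value, ...), one argument or row to a line, values as JSON. arm_command: Moves the arm, as the interface text tells. Its arguments: {"type":"object","properties":{"increments":{"type":"array","items":{"type":"object","properties":{"dx":{"type":"number"},"dy":{"type":"number"},"dz":{"type":"number"},"wx":{"type":"number"},"wy":{"type":"number"},"wz":{"type":"number"},"grip":{"type":"number"}}}}},"required":["increments"]}

```bash
mkdir -p pics; ls; cat > h.py <<'E'
import numpy as np, cv2
from workcell import monitor, viewer, job
def cal(n):
    c=viewer.get_calibration(n); f=192/np.tan(np.radians(c['fovy'])/2)
    return f,c['cx'],c['cy'],np.linalg.inv(np.array(c['view'])),c
def rays(n,uv,z,C=None):
    f,cx,cy,T,_=C or cal(n); uv=np.atleast_2d(uv).astype(float)
    d=np.c_[(uv[:,0]-cx)/f,-(uv[:,1]-cy)/f,-np.ones(len(uv))]@T[:3,:3].T
    o=T[:3,3]; return o+d*((z-o[2])/d[:,2])[:,None]
def save(n,name):
    p,d=viewer.camera(n); cv2.imwrite(f'pics/{name}.png',p[:,:,::-1]); np.save(f'pics/{name}.npy',d); return p,d
E
python3 - <<'E'
from h import *
print(monitor.get_obs())
for n in ('top','scene'):
    save(n,n+'0'); c=cal(n); print(n,c[4])
a=cv2.imread('pics/top0.png')
E
```

```text
pics
{'clock': 0.0, 'joint_pos': array([-1.30803238e+00,  2.41434965e-01,  3.68465212e-03,  1.33520090e+00,
       -2.97062892e-05,  1.57076512e+00]), 'joint_vel': array([ 8.59870880e-05, -2.00480498e-03, -7.57300411e-05, -9.92048280e-04,
        7.84652323e-04, -5.81976408e-05]), 'tau': array([ 3.82540293e-04, -3.72317469e+01,  2.52408689e+01,  1.68208138e-02,
        3.51410063e-05,  2.67499345e-06]), 'eef_pos': array([ 0.12969714, -0.4822102 ,  0.23038689]), 'tool_rot': array([ 9.91379175e-01,  1.31019736e-01, -1.55858037e-04, -1.06621281e-03]), 'ft_force': array([-0.43597304,  0.02249336, -1.02629972]), 'ft_torque': array([ 0.03085266,  0.01020884, -0.03022301]), 'grasp_force': 0.0, 'grip_width': 0.08532858295186987}
top {'fovy': 53.659033196968636, 'cx': 257.1928278955313, 'cy': 185.91351140693084, 'view': array([[ 0.01334315, -0.99988543, -0.00714707,  0.06086271],
       [ 0.98788608,  0.01207717,  0.15471015, -0.49528416],
       [-0.15460611, -0.00912482,  0.98793405, -1.22640836],
       [ 0.        ,  0.        ,  0.        ,  1.        ]])}
scene {'fovy': 46.87136121469898, 'cx': 260.59238764209783, 'cy': 195.75172462427358, 'view': array([[-0.42755251, -0.90392957, -0.01049743,  0.2819952 ],
       [ 0.66995999, -0.32464004,  0.66765444, -0.34635842],
       [-0.60692047,  0.27842447,  0.74439731, -0.93555766],
       [ 0.        ,  0.        ,  0.        ,  1.        ]])}
```

View pics/top0.png

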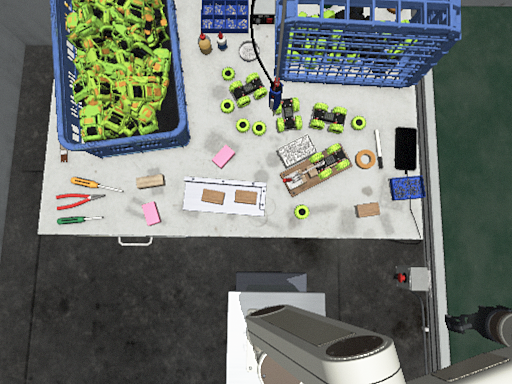

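View pics/scene0.png

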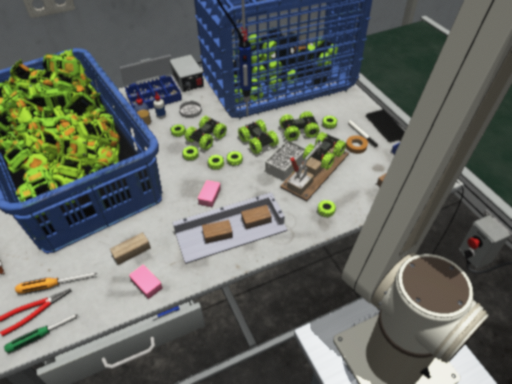

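The top view shows the fixture at (225,197), with dark blocks in it at (213,197) and (246,197). The brown block at (367,210) is the loose candidate. The paler, longer one at (150,181) fits pale_block. The pink ones at (224,156) and (151,213) are decoys. Next I'll measure and confirm with a crop.

```bash
python3 - <<'E'
from h import *
a=cv2.imread('pics/top0.png'); h=cv2.cvtColor(a,cv2.COLOR_BGR2HSV)
m=((h[:,:,0]<18)&(h[:,:,1]>70)&(h[:,:,2]>50)).astype(np.uint8); m[:165]=0;m[225:]=0;m[:,:130]=0;m[:,390:]=0
cs,_=cv2.findContours(m,cv2.RETR_EXTERNAL,cv2.CHAIN_APPROX_NONE)
for c in cs:
    if cv2.contourArea(c)<60: continue
    (u,v),s,an=cv2.minAreaRect(c); b=cv2.boxPoints(((u,v),s,an))
    print((u,v),s,an,rays('top',(u,v),.032)[0].round(3),rays('top',b,.03)[:,:2].round(3).tolist(), a[int(v),int(u)])
for uv in [(187,178),(266,181),(265,214),(184,210)]: print(uv,rays('top',uv,.01)[0].round(3))
for uv in [(150,181),(302,211),(365,158),(151,213),(224,156)]: print(uv,rays('top',uv,.03)[0].round(3))
A=cv2.resize(a[165:235,130:290],None,fx=5,fy=5,interpolation=2)[:290]
B=cv2.resize(a[180:238,300:460],None,fx=5,fy=5,interpolation=2)
cv2.imwrite('pics/crop0.png',np.vstack([A,B]))
E
```

```text
(367.90997314453125, 209.36997985839844) (12.020814895629883, 20.930362701416016) 81.8698959350586 [ 0.421 -0.3    0.032] [[0.436, -0.264], [0.447, -0.333], [0.407, -0.338], [0.397, -0.269]] [119 151 184]
(245.30487060546875, 196.75608825683594) (20.65069580078125, 12.03703784942627) 6.340191841125488 [0.458 0.106 0.032] [[0.442, 0.143], [0.482, 0.139], [0.475, 0.07], [0.435, 0.074]] [113 149 184]
(212.5396270751953, 196.28868103027344) (21.19318199157715, 12.040184020996094) 10.619654655456543 [0.459 0.216 0.032] [[0.445, 0.254], [0.485, 0.248], [0.473, 0.178], [0.433, 0.184]] [106 140 176]
(310.9000244140625, 172.30001831054688) (25.491174697875977, 57.690555572509766) 63.43495178222656 [ 0.544 -0.113  0.032] [[0.538, -0.007], [0.63, -0.182], [0.551, -0.219], [0.461, -0.045]] [131 160 182]
(187, 178) [0.523 0.308 0.01 ]
(266, 181) [0.516 0.038 0.01 ]
(265, 214) [0.403 0.04  0.01 ]
(184, 210) [0.414 0.314 0.01 ]
(150, 181) [0.508 0.429 0.03 ]
(302, 211) [ 0.413 -0.083  0.03 ]
(365, 158) [ 0.596 -0.297  0.03 ]
(151, 213) [0.4   0.419 0.03 ]
(224, 156) [0.597 0.182 0.03 ]
```

View pics/crop0.png

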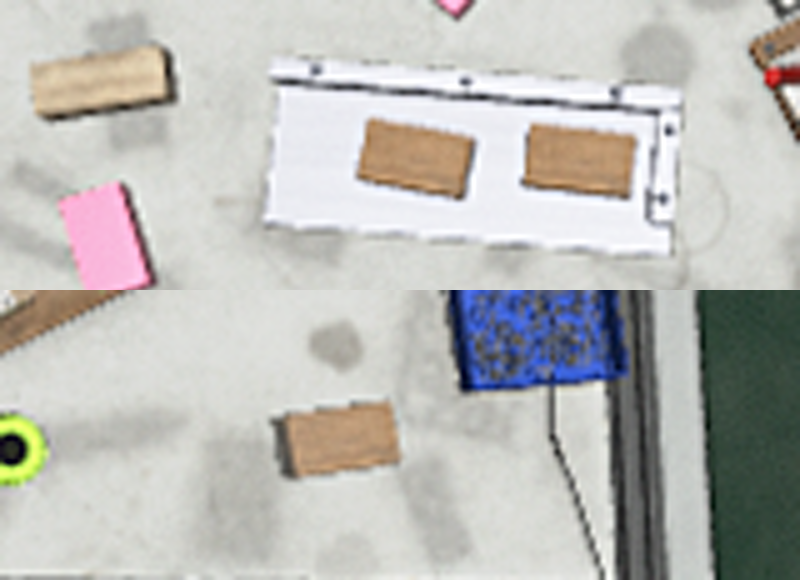

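The crop confirms it: the loose block is the dark brown one at top pixel (367,210), the same wood as the two in the fixture. The one at (150,181) is paler and longer, so it is pale_block. I'll move above the loose block.

```bash
cat >> h.py <<'E'
from scipy.spatial.transform import Rotation as R
def go(xyz,yaw):
    "increments (cm, rad) from the measured pose to TCP xyz with tool x at yaw deg, pointing down"
    o=monitor.get_obs(); r=R.from_quat(o['tool_rot']); t=R.from_euler('z',yaw,degrees=True)*R.from_euler('x',180,degrees=True)
    print('dxyz cm',(r.inv().apply(np.array(xyz)-o['eef_pos'])*100).round(2),'w',(r.inv()*t).as_rotvec().round(3))
E
python3 -c "
from h import *
go([.421,-.30,.2],99)"
```

```text
dxyz cm [ 32.86 -10.03   3.07] w [-2.000e-03 -1.000e-03 -1.465e+00]
```

Request:
arm_command(
  increments=[
    {"dx": 32.9,"dy": -10,"dz": 3,"wz": -1.465,"grip": 8.5},
    {"dx": 32.9,"dy": -10,"dz": 3,"wz": -1.465,"grip": 8.5},
    {"dx": 32.9,"dy": -10,"dz": 3,"wz": -1.465,"grip": 8.5},
    {"dx": 32.9,"dy": -10,"dz": 3,"wz": -1.465,"grip": 8.5},
    {"dx": 32.9,"dy": -10,"dz": 3,"wz": -1.465,"grip": 8.5},
    {"dx": 32.9,"dy": -10,"dz": 3,"wz": -1.465,"grip": 8.5},
    {"dx": 32.9,"dy": -10,"dz": 3,"wz": -1.465,"grip": 8.5},
    {"dx": 32.9,"dy": -10,"dz": 3,"wz": -1.465,"grip": 8.5},
    {"dx": 32.9,"dy": -10,"dz": 3,"wz": -1.465,"grip": 8.5},
    {"dx": 32.9,"dy": -10,"dz": 3,"wz": -1.465,"grip": 8.5},
  ],
)

```text
validation failed for argument at $.in...
```

```bash
cat >> h.py <<'E'
def blocks(n,p,z,C,amin=500):
    "dark-wood tops at height z: centre, long-axis yaw (deg from +y, ccw), world"
    h=cv2.cvtColor(p,cv2.COLOR_RGB2HSV); m=((h[:,:,0]<18)&(h[:,:,1]>70)&(h[:,:,2]>50)).astype(np.uint8)
    cs,_=cv2.findContours(m,cv2.RETR_EXTERNAL,cv2.CHAIN_APPROX_NONE)
    for c in cs:
        if cv2.contourArea(c)<amin: continue
        w=rays(n,c[:,0],z,C)[:,:2]*1000; (x,y),s,a=cv2.minAreaRect(w.astype(np.float32))
        b=cv2.boxPoints(((x,y),s,a)); e=[b[1]-b[0],b[2]-b[1]]; e=max(e,key=np.linalg.norm); e=e*np.sign(e[1])
        print('px',c[:,0].mean(0).round(),'mm',round(x,1),round(y,1),'size',np.round(s,1),'yaw',np.degrees(np.arctan2(-e[0],e[1])).round(2))
E
python3 - <<'E'
from h import *
o=monitor.get_obs(); print(o['clock'],o['eef_pos'],R.from_quat(o['tool_rot']).as_matrix()[:2,0])
C=cal('wrist'); p,d=save('wrist','w1'); blocks('wrist',p,.028,C)
E
```

```text
0.1 [ 0.12973439 -0.48229696  0.23048138] [0.96567362 0.25975847]
px [ 83. 363.] mm -218.0 -307.5 size [44.  58.8] yaw 15.23
px [176. 278.] mm -39.5 -420.4 size [ 48.  177.1] yaw 89.13
px [ 84. 256.] mm -46.6 -299.7 size [ 67.3 168.6] yaw 57.55
```

View pics/w1.png

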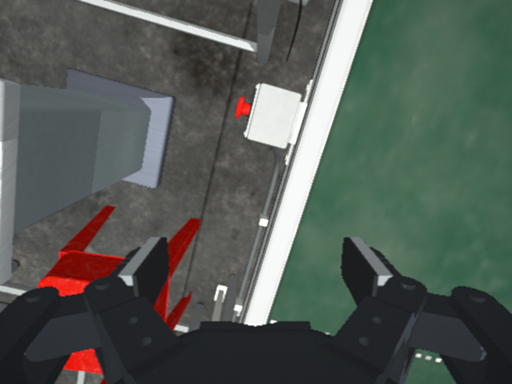

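The arm did not move because the call was refused, so this picture only shows the floor beside the cart. I'll retry with every key given.

Request:
arm_command(
  increments=[
    {"dx": 32.9,"dy": -10.0,"dz": 3.0,"wx": 0,"wy": 0,"wz": -1.465,"grip": 8.5},
    {"dx": 32.9,"dy": -10.0,"dz": 3.0,"wx": 0,"wy": 0,"wz": -1.465,"grip": 8.5},
  ],
)

```text
clock: 0.35
eef_pos: [0.2143, -0.4301, 0.2222]
tool_rot: [0.96, 0.279, 0.0, -0.0]
ft_force: [0.8, -0.2, 0.1]
grip_width: 0.0853
grasp_force: 0.0
```

```bash
python3 -c "
from h import *
go([.421,-.30,.2],99)"
```

```text
dxyz cm [24.43  0.07  2.22] w [-0.    -0.    -1.163]
```

Request:
arm_command(
  increments=[
    {"dx": 24.4,"dy": 0,"dz": 2.2,"wx": 0,"wy": 0,"wz": -1.163,"grip": 8.5},
    {"dx": 24.4,"dy": 0,"dz": 2.2,"wx": 0,"wy": 0,"wz": -1.163,"grip": 8.5},
    {"dx": 24.4,"dy": 0,"dz": 2.2,"wx": 0,"wy": 0,"wz": -1.163,"grip": 8.5},
    {"dx": 24.4,"dy": 0,"dz": 2.2,"wx": 0,"wy": 0,"wz": -1.163,"grip": 8.5},
    {"dx": 24.4,"dy": 0,"dz": 2.2,"wx": 0,"wy": 0,"wz": -1.163,"grip": 8.5},
    {"dx": 24.4,"dy": 0,"dz": 2.2,"wx": 0,"wy": 0,"wz": -1.163,"grip": 8.5},
    {"dx": 24.4,"dy": 0,"dz": 2.2,"wx": 0,"wy": 0,"wz": -1.163,"grip": 8.5},
    {"dx": 24.4,"dy": 0,"dz": 2.2,"wx": 0,"wy": 0,"wz": -1.163,"grip": 8.5},
    {"dx": 24.4,"dy": 0,"dz": 2.2,"wx": 0,"wy": 0,"wz": -1.163,"grip": 8.5},
  ],
)

```text
clock: 1.25
eef_pos: [0.4207, -0.2995, 0.2002]
tool_rot: [0.65, 0.76, -0.0, -0.001]
ft_force: [-0.1, 0.2, -0.2]
grip_width: 0.0848
grasp_force: 0.0
```

```bash
python3 - <<'E'
from h import *
o=monitor.get_obs(); print(o['clock'],o['eef_pos'],R.from_quat(o['tool_rot']).as_matrix()[:2,0])
C=cal('wrist'); p,d=save('wrist','w2'); blocks('wrist',p,.028,C)
go([.421,-.30,.2],99)
E
```

```text
1.25 [ 0.42072362 -0.2995196   0.20017147] [-0.15467924  0.9879645 ]
px [257. 176.] mm 421.7 -301.5 size [40.7 71.4] yaw 8.94
px [ 30. 103.] mm 178.4 -263.3 size [22.3 65.6] yaw 85.7
px [389.  76.] mm 544.0 -178.1 size [ 44.4 160.4] yaw 29.41
dxyz cm [-0.04  0.03  0.02] w [-0.001 -0.001 -0.004]
```

View pics/w2.png

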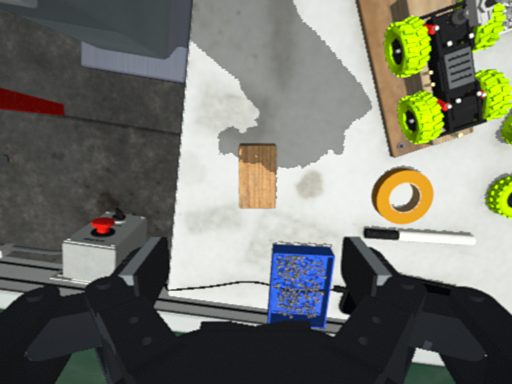

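The wrist view shows the loose block at (257,176), lined up with the fingers and clear all round. I'll descend and grasp it.

Request:
arm_command(
  increments=[
    {"dx": -0.2,"dy": 0.07,"dz": 5,"wx": 0,"wy": 0,"wz": 0,"grip": 7},
    {"dx": -0.2,"dy": 0.07,"dz": 10,"wx": 0,"wy": 0,"wz": 0,"grip": 7},
    {"dx": -0.2,"dy": 0.07,"dz": 15,"wx": 0,"wy": 0,"wz": 0,"grip": 7},
    {"dx": -0.2,"dy": 0.07,"dz": 18,"wx": 0,"wy": 0,"wz": 0,"grip": 7},
    {"dx": -0.2,"dy": 0.07,"dz": 19.5,"wx": 0,"wy": 0,"wz": 0,"grip": 6},
    {"dx": -0.2,"dy": 0.07,"dz": 19.5,"wx": 0,"wy": 0,"wz": 0,"grip": 3.5},
    {"dx": -0.2,"dy": 0.07,"dz": 19.5,"wx": 0,"wy": 0,"wz": 0,"grip": 3.5},
    {"dx": -0.2,"dy": 0.07,"dz": 19.5,"wx": 0,"wy": 0,"wz": 0,"grip": 3.5},
    {"dx": -0.2,"dy": 0.07,"dz": 19.5,"wx": 0,"wy": 0,"wz": 0,"grip": 3.5},
    {"dx": -0.2,"dy": 0.07,"dz": 19.5,"wx": 0,"wy": 0,"wz": 0,"grip": 3.5},
  ],
)

```text
clock: 2.3
eef_pos: [0.4225, -0.3023, 0.0067]
tool_rot: [0.65, 0.76, 0.0, 0.001]
ft_force: [-0.6, 0.3, -0.4]
grip_width: 0.0409
grasp_force: 62.7
```

Request:
arm_command(
  increments=[
    {"dx": 0,"dy": 0,"dz": -2,"wx": 0,"wy": 0,"wz": 0,"grip": 3.5},
    {"dx": 0,"dy": 0,"dz": -7,"wx": 0,"wy": 0,"wz": 0,"grip": 3.5},
    {"dx": 0,"dy": 0,"dz": -12,"wx": 0,"wy": 0,"wz": 0,"grip": 3.5},
    {"dx": 2,"dy": 0,"dz": -17,"wx": 0,"wy": 0,"wz": 0,"grip": 3.5},
    {"dx": 6,"dy": 0.5,"dz": -20,"wx": 0,"wy": 0,"wz": 0,"grip": 3.5},
    {"dx": 10,"dy": 2,"dz": -22,"wx": 0,"wy": 0,"wz": 0.04,"grip": 3.5},
    {"dx": 15,"dy": 4,"dz": -24,"wx": 0,"wy": 0,"wz": 0.08,"grip": 3.5},
    {"dx": 20,"dy": 6,"dz": -25,"wx": 0,"wy": 0,"wz": 0.12,"grip": 3.5},
    {"dx": 25,"dy": 8,"dz": -25,"wx": 0,"wy": 0,"wz": 0.16,"grip": 3.5},
    {"dx": 30,"dy": 8.5,"dz": -25,"wx": 0,"wy": 0,"wz": 0.16,"grip": 3.5},
  ],
)

```text
clock: 3.3
eef_pos: [0.4605, -0.0064, 0.2568]
tool_rot: [0.709, 0.705, 0.001, 0.001]
ft_force: [1.5, 0.0, -1.2]
grip_width: 0.0408
grasp_force: 62.8
```

Request:
arm_command(
  increments=[
    {"dx": 5,"dy": 0.5,"dz": 0,"wx": 0,"wy": 0,"wz": 0,"grip": 3.5},
    {"dx": 9,"dy": 0.5,"dz": 0,"wx": 0,"wy": 0,"wz": 0,"grip": 3.5},
    {"dx": 9,"dy": 0.5,"dz": 0,"wx": 0,"wy": 0,"wz": 0,"grip": 3.5},
    {"dx": 9,"dy": 0.5,"dz": 0,"wx": 0,"wy": 0,"wz": 0,"grip": 3.5},
  ],
)

```text
clock: 3.7
eef_pos: [0.4644, 0.0825, 0.2558]
tool_rot: [0.708, 0.706, 0.0, 0.0]
ft_force: [-0.3, 0.1, -1.5]
grip_width: 0.0408
grasp_force: 62.8
```

```bash
python3 - <<'E'
from h import *
o=monitor.get_obs(); print(o['clock'],o['eef_pos'],R.from_quat(o['tool_rot']).as_matrix()[:2,0])
C=cal('wrist'); np.save('pics/c3.npy',np.array([C[0],C[1],C[2]])); np.save('pics/T3.npy',C[3]); p,d=save('wrist','w3'); blocks('wrist',p,.036,C)
cv2.imwrite('pics/w3b.png',cv2.resize(p[:,:,::-1],(800,600)))
E
```

```text
3.7 [0.46440322 0.08253124 0.25579175] [0.00234093 0.99999719]
px [256. 254.] mm 465.9 -47.2 size [138.8 222.1] yaw 2.19
px [252. 147.] mm 459.2 106.1 size [70.4 40.1] yaw -6.05
px [252.  51.] mm 459.3 214.9 size [71.7 40.7] yaw -9.87
```

View pics/w3b.png

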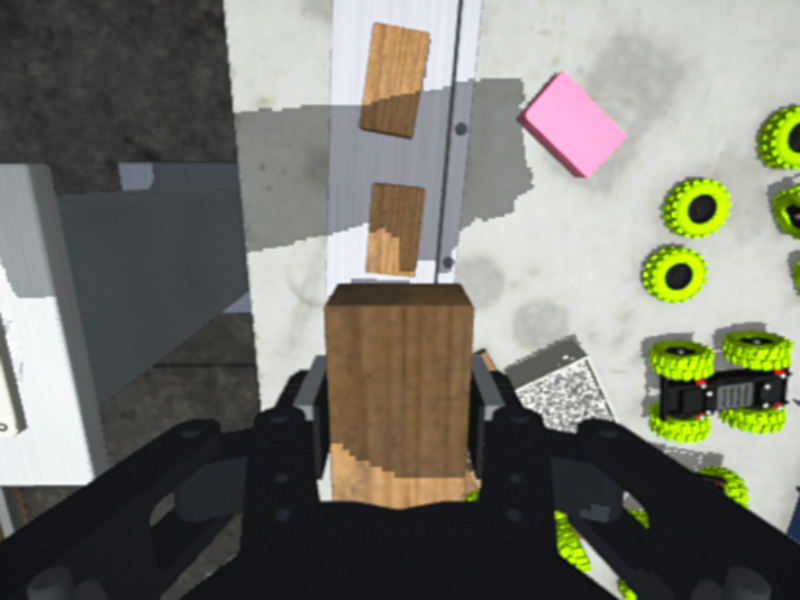

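The view shows the fixture running up the image, block_end at (395,230), block_mid at (395,80), the fence edge near x 450, and the held block in front hiding the stop. I'll fit the fence from the depth image.

```bash
python3 - <<'E'
from h import *
f,cx,cy=np.load('pics/c3.npy'); T=np.load('pics/T3.npy'); d=np.load('pics/w3.npy').astype(float)
v,u=np.mgrid[:384,:512]
P=np.stack([(u-cx)/f*d,-(v-cy)/f*d,-d],-1)@T[:3,:3].T+T[:3,3]
def fit(n,P):
    X,Y,Z=np.moveaxis(P,-1,0)*1000
    print(n,'bed z',np.median(Z[(X>425)&(X<435)&(Y>80)&(Y<280)&(Z>-10)&(Z<30)]), 'table z',np.median(Z[(X>555)&(X<580)&(Y>80)&(Y<140)]))
    pts=[]
    for yy in np.arange(80,300,5):
        s=(abs(Y-yy)<2.5)&(X>485)&(X<540)
        top=X[s&(Z>37)&(Z<50)]; bed=X[s&(Z<16)&(Z>0)&(X<525)]; edge=X[(abs(Y-yy)<2.5)&(X>395)&(X<440)&(Z>5)&(Z<20)]
        if len(top)>2: pts.append((yy,top.min(),top.max(),bed.max() if len(bed) else np.nan, edge.min() if len(edge) else np.nan))
    pts=np.array(pts); print(pts[::6].round(1))
    for k in range(1,5):
        g=np.isfinite(pts[:,k]); a=np.polyfit(pts[g,0],pts[g,k],1); print(k,a.round(4),'x@y=50,300',np.polyval(a,[50,300]).round(1), 'res',np.std(pts[g,k]-np.polyval(a,pts[g,0])).round(2))
fit('w',P)
# edges from top cam: depth of fence/stop
f,cx,cy,T,_=cal('top'); d=np.load('pics/top0.npy').astype(float)
P=np.stack([(u-cx)/f*d,-(v-cy)/f*d,-d],-1)@T[:3,:3].T+T[:3,3]
X,Y,Z=np.moveaxis(P,-1,0)*1000
s=(Z>34)&(Z<52)&(X>400)&(X<560)&(Y>0)&(Y<340)
st=s&(X<495)&(Y<75); print('stop top y',Y[st].min(),Y[st].max(),'x',X[st].min(), 'n',st.sum())
fe=s&(X>500); print('fence y',Y[fe].min(),Y[fe].max(),'z',np.median(Z[fe]))
for yy in range(60,320,50):
    q=fe&(abs(Y-yy)<25); print(yy,X[q].min(),X[q].max(),X[q].mean())
E
```

```text
w bed z 7.399440174688521 table z -0.8823777386606224
[[ 80.  494.2 508.2 522.4 399.9]
 [110.  496.3 509.6 522.8 401.3]
 [140.  498.9 512.5 524.4 404. ]
 [170.  500.6 514.6 521.9 405.4]
 [200.  502.4 515.7 523.2 408. ]
 [230.  504.6 518.  524.3 410.4]
 [260.  506.7 520.  506.7 411.7]]
1 [6.660000e-02 4.892186e+02] x@y=50,300 [492.5 509.2] res 0.21
2 [6.770000e-02 5.026813e+02] x@y=50,300 [506.1 523. ] res 0.35
3 [-7.130000e-02  5.300793e+02] x@y=50,300 [526.5 508.7] res 8.21
4 [6.670000e-02 3.945003e+02] x@y=50,300 [397.8 414.5] res 0.38
stop top y 40.81732173170479 74.29936067327637 x 420.3827006411027 n 118
fence y 37.9227915604199 313.16996644343976 z 41.932617020974945
60 500.2393493910379 510.5907906158542 504.36431248320105
110 500.0206303085286 513.1815346818331 506.2649874603994
160 500.36543176643625 517.0853341138467 508.5234067556773
210 504.9759297597234 519.6418983319556 511.8984077947982
260 507.9919608740392 523.0398622006788 514.8875532020263
310 510.518593138785 525.6768195541308 517.980186305573
```

```bash
cat >> h.py <<'E'
co=np.array([.4927,.0515]); t=np.radians(-3.82); xh=np.array([np.cos(t),np.sin(t)]); yh=np.array([-np.sin(t),np.cos(t)])
def fx(x,y,z,yaw=86.18): "TCP to fixture mm"; go([*(co+xh*x/1000+yh*y/1000),z],yaw)
def where():
    o=monitor.get_obs(); d=(o['eef_pos'][:2]-co)*1000; F=o['ft_force'][:2]
    print(o['clock'],'fix x,y',(d@xh).round(2),(d@yh).round(2),'z',o['eef_pos'][2].round(4),'F fix',(F@xh).round(2),(F@yh).round(2),o['ft_force'][2].round(2),o['grip_width'].round(4))
E
python3 -c "
from h import *
fx(-44,246,.09); where()"
```

```text
dxyz cm [21.84 -0.03 16.56] w [0.    0.    0.062]Traceback (most recent call last):
  File "<string>", line 3, in <module>
    fx(-44,246,.09); where()
                     ~~~~~^^
  File "h.py", line 30, in where
    print(o['clock'],'fix x,y',(d@xh).round(2),(d@yh).round(2),'z',o['eef_pos'][2].round(4),'F fix',(F@xh).round(2),(F@yh).round(2),o['ft_force'][2].round(2),o['grip_width'].round(4))
                                                                                                                                                              ^^^^^^^^^^^^^^^^^^^^^
AttributeError: 'float' object has no attribute 'round'
```

Request:
arm_command(
  increments=[
    {"dx": 4,"dy": 0,"dz": 2,"wx": 0,"wy": 0,"wz": 0.062,"grip": 3.5},
    {"dx": 8,"dy": 0,"dz": 5,"wx": 0,"wy": 0,"wz": 0.062,"grip": 3.5},
    {"dx": 12,"dy": 0,"dz": 8,"wx": 0,"wy": 0,"wz": 0.062,"grip": 3.5},
    {"dx": 16,"dy": 0,"dz": 11,"wx": 0,"wy": 0,"wz": 0.062,"grip": 3.5},
    {"dx": 19,"dy": 0,"dz": 14,"wx": 0,"wy": 0,"wz": 0.062,"grip": 3.5},
    {"dx": 21,"dy": 0,"dz": 16,"wx": 0,"wy": 0,"wz": 0.062,"grip": 3.5},
    {"dx": 21.8,"dy": 0,"dz": 16.5,"wx": 0,"wy": 0,"wz": 0.062,"grip": 3.5},
    {"dx": 21.8,"dy": 0,"dz": 16.5,"wx": 0,"wy": 0,"wz": 0.062,"grip": 3.5},
    {"dx": 21.8,"dy": 0,"dz": 16.5,"wx": 0,"wy": 0,"wz": 0.062,"grip": 3.5},
  ],
)

```text
clock: 4.65
eef_pos: [0.4669, 0.2985, 0.0917]
tool_rot: [0.731, 0.682, 0.001, 0.0]
ft_force: [1.1, 0.3, -0.1]
grip_width: 0.0407
grasp_force: 62.8
```

```bash
sed -i "s/,o\['grip_width'\].round(4)/,round(o['grip_width'],4)/" h.py; python3 - <<'E'
from h import *
where(); fx(-44,246,.0165)
C=cal('top');p,d=save('top','t4'); blocks('top',p[150:230,170:280]*1 if 0 else np.where(np.indices((384,512))[0][...,None]>185,p,0),.036,C,100)
E
```

```text
4.65 fix x,y -42.22 244.72 z 0.0917 F fix 1.04 0.42 -0.13 0.0407
dxyz cm [ 0.13 -0.19  7.52] w [ 0.001 -0.    -0.002]
px [338. 374.] mm -88.4 -192.7 size [60.5 39.7] yaw -85.45
px [ 72. 200.] mm 440.7 681.1 size [ 49.7 109.9] yaw 10.35
px [245. 197.] mm 457.9 106.2 size [69.  40.7] yaw -6.28
px [212. 196.] mm 458.2 215.5 size [71.1 40.2] yaw -9.91
```

Top and wrist views agree on the block positions. I'll descend at the open end.

Request:
arm_command(
  increments=[
    {"dx": 0.13,"dy": -0.19,"dz": 2,"wx": 0,"wy": 0,"wz": 0,"grip": 3.5},
    {"dx": 0.13,"dy": -0.19,"dz": 4,"wx": 0,"wy": 0,"wz": 0,"grip": 3.5},
    {"dx": 0.13,"dy": -0.19,"dz": 5.5,"wx": 0,"wy": 0,"wz": 0,"grip": 3.5},
    {"dx": 0.13,"dy": -0.19,"dz": 6.5,"wx": 0,"wy": 0,"wz": 0,"grip": 3.5},
    {"dx": 0.13,"dy": -0.19,"dz": 7.0,"wx": 0,"wy": 0,"wz": 0,"grip": 3.5},
    {"dx": 0.13,"dy": -0.19,"dz": 7.3,"wx": 0,"wy": 0,"wz": 0,"grip": 3.5},
    {"dx": 0.13,"dy": -0.19,"dz": 7.4,"wx": 0,"wy": 0,"wz": 0,"grip": 3.5},
    {"dx": 0.13,"dy": -0.19,"dz": 7.4,"wx": 0,"wy": 0,"wz": 0,"grip": 3.5},
  ],
)

```text
clock: 5.5
eef_pos: [0.4644, 0.3013, 0.017]
tool_rot: [0.73, 0.683, 0.001, 0.0]
ft_force: [-0.6, -0.5, -0.8]
grip_width: 0.0405
grasp_force: 62.8
```

```bash
python3 -c "
from h import *
where(); fx(-44,246,.0165)"
```

```text
5.5 fix x,y -44.87 247.31 z 0.017 F fix -0.6 -0.49 -0.8 0.0405
dxyz cm [-0.13  0.09  0.05] w [ 0.001 -0.001 -0.   ]
```

Request:
arm_command(
  increments=[
    {"dx": -0.6,"dy": 0.09,"dz": 0.05,"wx": 0,"wy": 0,"wz": 0,"grip": 3.5},
    {"dx": -1.2,"dy": 0.09,"dz": 0.05,"wx": 0,"wy": 0,"wz": 0,"grip": 3.5},
    {"dx": -1.8,"dy": 0.09,"dz": 0.05,"wx": 0,"wy": 0,"wz": 0,"grip": 3.5},
    {"dx": -2.4,"dy": 0.09,"dz": 0.05,"wx": 0,"wy": 0,"wz": 0,"grip": 3.5},
    {"dx": -3.0,"dy": 0.09,"dz": 0.05,"wx": 0,"wy": 0,"wz": 0,"grip": 3.5},
    {"dx": -3.5,"dy": 0.09,"dz": 0.05,"wx": 0,"wy": 0,"wz": 0,"grip": 3.5},
    {"dx": -4.0,"dy": 0.09,"dz": 0.05,"wx": 0,"wy": 0,"wz": 0,"grip": 3.5},
    {"dx": -4.5,"dy": 0.09,"dz": 0.05,"wx": 0,"wy": 0,"wz": 0,"grip": 3.5},
    {"dx": -5.0,"dy": 0.09,"dz": 0.05,"wx": 0,"wy": 0,"wz": 0,"grip": 3.5},
    {"dx": -5.0,"dy": 0.09,"dz": 0.05,"wx": 0,"wy": 0,"wz": 0,"grip": 3.5},
  ],
)

```text
clock: 6.5
eef_pos: [0.4613, 0.2502, 0.0159]
tool_rot: [0.731, 0.683, -0.0, 0.0]
ft_force: [0.4, -0.0, -0.6]
grip_width: 0.0415
grasp_force: 62.9
```

```bash
python3 - <<'E'
from h import *
where(); fx(-44,188,.0165)
C=cal('top');p,d=save('top','t5'); p=p.copy();p[:188]=0;p[215:]=0;p[:,:180]=0;p[:,275:]=0
blocks('top',p,.036,C,60)
cv2.imwrite('pics/t5c.png',cv2.resize(cv2.imread('pics/t5.png')[150:230,170:280],None,fx=7,fy=7,interpolation=2))
E
```

```text
6.5 fix x,y -44.54 196.18 z 0.0159 F fix 0.36 0.01 -0.65 0.0415
dxyz cm [-0.82  0.06 -0.06] w [-0.     0.001 -0.001]
px [234. 196.] mm 458.3 147.5 size [ 43.6 160.2] yaw 0.7
```

View pics/t5c.png

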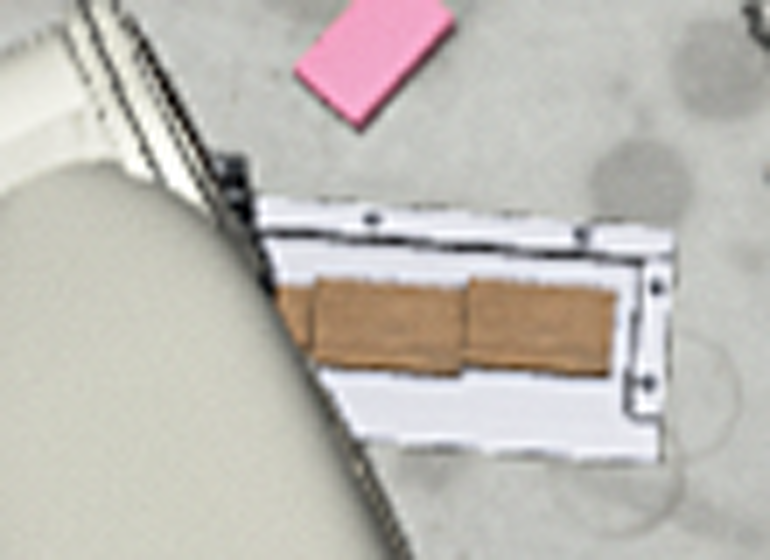

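The row is already nose to tail: the joints show at (462,325) and (315,325) in the crop, and the first block is about 10–16 mm from the stop. I'll continue gently.

Request:
arm_command(
  increments=[
    {"dx": -0.2,"dy": 0,"dz": 0,"wx": 0,"wy": 0,"wz": 0,"grip": 3.5},
    {"dx": -0.4,"dy": 0,"dz": 0,"wx": 0,"wy": 0,"wz": 0,"grip": 3.5},
    {"dx": -0.6,"dy": 0,"dz": 0,"wx": 0,"wy": 0,"wz": 0,"grip": 3.5},
    {"dx": -0.75,"dy": 0,"dz": 0,"wx": 0,"wy": 0,"wz": 0,"grip": 3.5},
    {"dx": -0.85,"dy": 0,"dz": 0,"wx": 0,"wy": 0,"wz": 0,"grip": 3.5},
    {"dx": -0.9,"dy": 0,"dz": 0,"wx": 0,"wy": 0,"wz": 0,"grip": 3.5},
  ],
)

```text
clock: 7.15
eef_pos: [0.4608, 0.242, 0.0159]
tool_rot: [0.73, 0.683, -0.0, -0.0]
ft_force: [0.0, 0.6, -2.2]
grip_width: 0.0409
grasp_force: 62.9
```

```bash
python3 -c "
from h import *
where()"
```

```text
7.15 fix x,y -44.48 187.96 z 0.0159 F fix -0.03 0.58 -2.17 0.0409
```

Request:
arm_command(
  increments=[
    {"dx": 0,"dy": 0,"dz": 0.1,"wx": 0,"wy": 0,"wz": 0,"grip": 3.5},
    {"dx": 0,"dy": 0,"dz": 0.12,"wx": 0,"wy": 0,"wz": 0,"grip": 4.4},
    {"dx": 0,"dy": 0,"dz": 0.12,"wx": 0,"wy": 0,"wz": 0,"grip": 4.9},
    {"dx": 0,"dy": 0,"dz": 0.12,"wx": 0,"wy": 0,"wz": 0,"grip": 4.9},
    {"dx": 0,"dy": 0,"dz": -1.5,"wx": 0,"wy": 0,"wz": 0,"grip": 4.9},
    {"dx": 0,"dy": 0,"dz": -4,"wx": 0,"wy": 0,"wz": 0,"grip": 4.9},
    {"dx": 0,"dy": 0,"dz": -7,"wx": 0,"wy": 0,"wz": 0,"grip": 4.9},
  ],
)

```text
clock: 7.85
eef_pos: [0.46, 0.2416, 0.0858]
tool_rot: [0.73, 0.683, -0.001, -0.0]
ft_force: [-0.1, 0.0, -0.3]
grip_width: 0.0487
grasp_force: 0.0
```

```bash
python3 -c "
from h import *
where(); fx(-92,188,.06,-3.82)"
```

```text
7.85 fix x,y -45.31 187.49 z 0.0858 F fix -0.07 0.02 -0.31 0.0487
dxyz cm [ 0.05 -4.66  2.59] w [-1.00e-03  3.00e-03  1.57e+00]
```

Request:
arm_command(
  increments=[
    {"dx": 0,"dy": -2,"dz": 0,"wx": 0,"wy": 0,"wz": 1.57,"grip": 3},
    {"dx": 0,"dy": -4,"dz": 0,"wx": 0,"wy": 0,"wz": 1.57,"grip": 3},
    {"dx": 0,"dy": -5.2,"dz": 0,"wx": 0,"wy": 0,"wz": 1.57,"grip": 3},
    {"dx": 0,"dy": -5.2,"dz": 0,"wx": 0,"wy": 0,"wz": 1.57,"grip": 3},
    {"dx": 0,"dy": -5.2,"dz": 0,"wx": 0,"wy": 0,"wz": 1.57,"grip": 3},
    {"dx": 0,"dy": -5.2,"dz": 0,"wx": 0,"wy": 0,"wz": 1.57,"grip": 3},
    {"dx": 0,"dy": -5.2,"dz": 0,"wx": 0,"wy": 0,"wz": 1.57,"grip": 3},
    {"dx": 0,"dy": -5.2,"dz": 0,"wx": 0,"wy": 0,"wz": 1.57,"grip": 3},
    {"dx": 0,"dy": -5.2,"dz": 0,"wx": 0,"wy": 0,"wz": 1.57,"grip": 3},
    {"dx": 0,"dy": -5.2,"dz": 0,"wx": 0,"wy": 0,"wz": 1.57,"grip": 3},
  ],
)

```text
clock: 8.85
eef_pos: [0.4346, 0.1618, 0.0862]
tool_rot: [0.988, 0.14, -0.013, -0.056]
ft_force: [0.9, 0.3, 0.2]
grip_width: 0.0298
grasp_force: 0.0
```

```bash
python3 -c "
from h import *
where(); fx(-95,188,.016,-3.82)"
```

```text
8.85 fix x,y -65.31 106.16 z 0.0862 F fix 0.87 0.31 0.17 0.0298
dxyz cm [ 0.08 -7.84  7.98] w [-0.112  0.031  0.348]
```

```bash
python3 -c "
from h import *
o=monitor.get_obs(); print(o['joint_pos'].round(3),o['joint_vel'].round(3),o['tool_rot'],o['eef_pos'])"
```

```text
[ 0.281  0.298 -0.328  0.955  0.115  3.141] [-0.557 -0.052 -0.098 -0.002  0.223 -0.   ] [ 0.98845406  0.14013409 -0.01334689 -0.05606124] [0.43460541 0.16177434 0.08624964]
```

q6 hit its limit, so a turn of +90° is needed instead (yaw 176°). Nothing was touched.

```bash
python3 -c "
from h import *
fx(-97,188,.09,176.18)"
```

```text
dxyz cm [-0.18 -8.76  0.63] w [-0.043 -0.158 -2.789]
```

Request:
arm_command(
  increments=[
    {"dx": -0.2,"dy": -3,"dz": 0.2,"wx": -0.043,"wy": -0.158,"wz": -2.789,"grip": 3},
    {"dx": -0.2,"dy": -6,"dz": 0.4,"wx": -0.043,"wy": -0.158,"wz": -2.789,"grip": 3},
    {"dx": -0.2,"dy": -8.8,"dz": 0.6,"wx": -0.043,"wy": -0.158,"wz": -2.789,"grip": 3},
    {"dx": -0.2,"dy": -8.8,"dz": 0.6,"wx": -0.043,"wy": -0.158,"wz": -2.789,"grip": 3},
    {"dx": -0.2,"dy": -8.8,"dz": 0.6,"wx": -0.043,"wy": -0.158,"wz": -2.789,"grip": 3},
    {"dx": -0.2,"dy": -8.8,"dz": 0.6,"wx": -0.043,"wy": -0.158,"wz": -2.789,"grip": 3},
    {"dx": -0.2,"dy": -8.8,"dz": 0.6,"wx": -0.043,"wy": -0.158,"wz": -2.789,"grip": 3},
    {"dx": -0.2,"dy": -8.8,"dz": 0.6,"wx": -0.043,"wy": -0.158,"wz": -2.789,"grip": 3},
    {"dx": -0.2,"dy": -8.8,"dz": 0.6,"wx": -0.043,"wy": -0.158,"wz": -2.789,"grip": 3},
    {"dx": -0.2,"dy": -8.8,"dz": 0.6,"wx": -0.043,"wy": -0.158,"wz": -2.789,"grip": 3},
  ],
)

```text
clock: 9.85
eef_pos: [0.4076, 0.2466, 0.0902]
tool_rot: [0.625, 0.78, -0.009, -0.034]
ft_force: [0.2, -0.8, -0.0]
grip_width: 0.03
grasp_force: 0.0
```

```bash
python3 -c "
from h import *
where();fx(-97,188,.09,176.18)"
```

```text
9.85 fix x,y -97.96 189.04 z 0.0902 F fix 0.22 -0.78 -0.02 0.03
dxyz cm [-0.13  0.06  0.01] w [-0.021 -0.072 -1.283]
```

Request:
arm_command(
  increments=[
    {"dx": 0,"dy": 0,"dz": 0,"wx": -0.021,"wy": -0.072,"wz": -1.283,"grip": 3},
    {"dx": 0,"dy": 0,"dz": 0,"wx": -0.021,"wy": -0.072,"wz": -1.283,"grip": 3},
    {"dx": 0,"dy": 0,"dz": 0,"wx": -0.021,"wy": -0.072,"wz": -1.283,"grip": 3},
    {"dx": 0,"dy": 0,"dz": 0,"wx": -0.021,"wy": -0.072,"wz": -1.283,"grip": 3},
    {"dx": 0,"dy": 0,"dz": 0,"wx": -0.021,"wy": -0.072,"wz": -1.283,"grip": 3},
    {"dx": 0,"dy": 0,"dz": 0,"wx": -0.021,"wy": -0.072,"wz": -1.283,"grip": 3},
    {"dx": 0,"dy": 0,"dz": 0,"wx": -0.021,"wy": -0.072,"wz": -1.283,"grip": 3},
    {"dx": 0,"dy": 0,"dz": 0,"wx": -0.021,"wy": -0.072,"wz": -1.283,"grip": 3},
    {"dx": 0,"dy": 0,"dz": 0,"wx": -0.021,"wy": -0.072,"wz": -1.283,"grip": 3},
    {"dx": 0,"dy": 0,"dz": 0,"wx": -0.021,"wy": -0.072,"wz": -1.283,"grip": 3},
  ],
)

```text
clock: 10.85
eef_pos: [0.4073, 0.2466, 0.0902]
tool_rot: [0.036, 0.999, -0.0, -0.0]
ft_force: [0.8, 0.8, -0.2]
grip_width: 0.03
grasp_force: 0.0
```

```bash
python3 - <<'E'
from h import *
where();fx(-95,188,.017,176.18)
C=cal('top');p,d=save('top','t6'); p=p.copy();p[:188]=0;p[215:]=0;p[:,:180]=0;p[:,275:]=0
blocks('top',p,.036,C,60)
E
```

```text
10.85 fix x,y -98.19 188.96 z 0.0902 F fix 0.79 0.88 -0.2 0.03
dxyz cm [-0.32 -0.09  7.32] w [-0.    -0.    -0.006]
px [229. 196.] mm 458.1 165.9 size [ 43.6 210.3] yaw 0.7
```

Request:
arm_command(
  increments=[
    {"dx": 0,"dy": -0.1,"dz": 3,"wx": 0,"wy": 0,"wz": -0.006,"grip": 3},
    {"dx": 0,"dy": -0.1,"dz": 5.5,"wx": 0,"wy": 0,"wz": -0.006,"grip": 3},
    {"dx": 0,"dy": -0.1,"dz": 7,"wx": 0,"wy": 0,"wz": -0.006,"grip": 3},
    {"dx": 0,"dy": -0.1,"dz": 7.3,"wx": 0,"wy": 0,"wz": -0.006,"grip": 3},
    {"dx": -0.7,"dy": -0.1,"dz": 7.3,"wx": 0,"wy": 0,"wz": -0.006,"grip": 3},
    {"dx": -1.4,"dy": -0.1,"dz": 7.3,"wx": 0,"wy": 0,"wz": -0.006,"grip": 3},
    {"dx": -2,"dy": -0.1,"dz": 7.3,"wx": 0,"wy": 0,"wz": -0.006,"grip": 3},
    {"dx": -2.5,"dy": -0.1,"dz": 7.3,"wx": 0,"wy": 0,"wz": -0.006,"grip": 3},
    {"dx": -3,"dy": -0.1,"dz": 7.3,"wx": 0,"wy": 0,"wz": -0.006,"grip": 3},
    {"dx": -3.4,"dy": -0.1,"dz": 7.3,"wx": 0,"wy": 0,"wz": -0.006,"grip": 3},
  ],
)

```text
clock: 11.9
eef_pos: [0.4416, 0.2433, 0.0174]
tool_rot: [0.033, 0.999, 0.0, -0.0]
ft_force: [-1.9, 0.8, 1.4]
grip_width: 0.0299
grasp_force: 1.0
```

```bash
python3 - <<'E'
from h import *
where()
E
```

```text
11.9 fix x,y -63.75 187.96 z 0.0174 F fix -1.98 0.63 1.43 0.0299
```

Request:
arm_command(
  increments=[
    {"dx": -0.2,"dy": 0,"dz": 0,"wx": 0,"wy": 0,"wz": 0,"grip": 3},
    {"dx": -0.4,"dy": 0,"dz": 0,"wx": 0,"wy": 0,"wz": 0,"grip": 3},
    {"dx": -0.6,"dy": 0,"dz": 0,"wx": 0,"wy": 0,"wz": 0,"grip": 3},
    {"dx": -0.7,"dy": 0,"dz": 0,"wx": 0,"wy": 0,"wz": 0,"grip": 3},
    {"dx": -0.75,"dy": 0,"dz": 0,"wx": 0,"wy": 0,"wz": 0,"grip": 3},
    {"dx": -0.8,"dy": 0,"dz": 0,"wx": 0,"wy": 0,"wz": 0,"grip": 3},
  ],
)

```text
clock: 12.5
eef_pos: [0.4492, 0.2426, 0.0171]
tool_rot: [0.033, 0.999, -0.0, -0.0]
ft_force: [-1.2, 0.6, 1.0]
grip_width: 0.0301
grasp_force: 0.6
```

```bash
cat > look.py <<'E'
from h import *
import sys
where()
C=cal('top');p,d=save('top','t_'+sys.argv[1]); h=cv2.cvtColor(p,cv2.COLOR_RGB2HSV)
m=((h[:,:,0]<18)&(h[:,:,1]>70)&(h[:,:,2]>50))
def f(uv,z): return (rays('top',uv,z,C)[:,:2]-co)*1000@np.c_[xh,yh]
v,u=np.nonzero(m); W=f(np.c_[u,v],.036); ok=(W[:,0]>-90)&(W[:,0]<10)&(W[:,1]>-5)&(W[:,1]<270); W=W[ok]
for y in range(10,230,14):
    s=abs(W[:,1]-y)<7
    if s.sum()>5: print(y,'x range',W[s,0].min().round(1),W[s,0].max().round(1))
print('y range',W[:,1].min().round(1),W[:,1].max().round(1))
E
python3 look.py a
```

```text
12.5 fix x,y -56.15 187.77 z 0.0171 F fix -1.23 0.5 0.96 0.0301
10 x range -56.3 -18.8
24 x range -57.1 -16.8
38 x range -55.1 -17.3
52 x range -56.4 -18.4
66 x range -57.2 -16.6
80 x range -61.9 -20.7
94 x range -62.7 -22.1
108 x range -60.9 -22.9
122 x range -62.0 -24.2
136 x range -58.9 -21.9
150 x range -40.5 -9.7
164 x range -37.6 -7.2
178 x range -25.0 -4.8
y range 5.8 183.4
```

Request:
arm_command(
  increments=[
    {"dx": -0.06,"dy": 0,"dz": 0,"wx": 0,"wy": 0,"wz": 0,"grip": 3},
    {"dx": -0.12,"dy": 0,"dz": 0,"wx": 0,"wy": 0,"wz": 0,"grip": 3},
    {"dx": -0.18,"dy": 0,"dz": 0,"wx": 0,"wy": 0,"wz": 0,"grip": 3},
    {"dx": -0.22,"dy": 0,"dz": 0,"wx": 0,"wy": 0,"wz": 0,"grip": 3},
  ],
)

```text
clock: 12.95
eef_pos: [0.4516, 0.2424, 0.0171]
tool_rot: [0.033, 0.999, -0.0, -0.0]
ft_force: [-0.1, 0.1, -0.3]
grip_width: 0.03
grasp_force: 0.2
```

Request:
arm_command(
  increments=[
    {"dx": -0.04,"dy": 0,"dz": 0,"wx": 0,"wy": 0,"wz": 0,"grip": 3},
    {"dx": -0.08,"dy": 0,"dz": 0,"wx": 0,"wy": 0,"wz": 0,"grip": 3},
  ],
)

```text
clock: 13.15
eef_pos: [0.4523, 0.2424, 0.0171]
tool_rot: [0.033, 0.999, -0.0, -0.0]
ft_force: [-0.7, 0.3, -0.7]
grip_width: 0.0302
grasp_force: 0.2
```

Request:
arm_command(
  increments=[
    {"dx": -0.05,"dy": 0,"dz": 0,"wx": 0,"wy": 0,"wz": 0,"grip": 3},
    {"dx": -0.08,"dy": 0,"dz": 0,"wx": 0,"wy": 0,"wz": 0,"grip": 3},
  ],
)

```text
clock: 13.35
eef_pos: [0.4531, 0.2424, 0.0171]
tool_rot: [0.033, 0.999, -0.0, -0.0]
ft_force: [-0.5, -0.2, -0.7]
grip_width: 0.0296
grasp_force: 0.2
```

Request:
arm_command(
  increments=[
    {"dx": -0.04,"dy": 0,"dz": 0,"wx": 0,"wy": 0,"wz": 0,"grip": 3},
    {"dx": -0.06,"dy": 0,"dz": 0,"wx": 0,"wy": 0,"wz": 0,"grip": 3},
  ],
)

```text
clock: 13.55
eef_pos: [0.4537, 0.2423, 0.0171]
tool_rot: [0.033, 0.999, -0.0, -0.0]
ft_force: [0.5, -0.1, 0.1]
grip_width: 0.0302
grasp_force: 0.2
```

Request:
arm_command(
  increments=[
    {"dx": -0.04,"dy": 0,"dz": 0,"wx": 0,"wy": 0,"wz": 0,"grip": 3},
    {"dx": -0.06,"dy": 0,"dz": 0,"wx": 0,"wy": 0,"wz": 0,"grip": 3},
  ],
)

```text
clock: 13.75
eef_pos: [0.4543, 0.2423, 0.0171]
tool_rot: [0.033, 0.999, -0.0, -0.0]
ft_force: [-0.1, -1.0, 0.0]
grip_width: 0.0298
grasp_force: 0.2
```

```bash
python3 look.py b|tail -6
```

```text
122 x range -62.0 -24.2
136 x range -62.5 -21.9
150 x range -33.8 -3.0
164 x range -34.0 -0.4
178 x range -18.3 -1.5
y range 5.8 184.1
```

Request:
arm_command(
  increments=[
    {"dx": -0.04,"dy": 0,"dz": 0,"wx": 0,"wy": 0,"wz": 0,"grip": 3},
    {"dx": -0.07,"dy": 0,"dz": 0,"wx": 0,"wy": 0,"wz": 0,"grip": 3},
  ],
)

```text
clock: 14.0
eef_pos: [0.4544, 0.2423, 0.017]
tool_rot: [0.033, 0.999, -0.0, -0.001]
ft_force: [-3.6, 0.5, 1.4]
grip_width: 0.03
grasp_force: 1.4
```

Request:
arm_command(
  increments=[
    {"dx": -0.03,"dy": 0,"dz": 0,"wx": 0,"wy": 0,"wz": 0,"grip": 3},
    {"dx": -0.05,"dy": 0,"dz": 0,"wx": 0,"wy": 0,"wz": 0,"grip": 3},
  ],
)

```text
clock: 14.2
eef_pos: [0.4544, 0.2423, 0.0171]
tool_rot: [0.033, 0.999, 0.0, -0.001]
ft_force: [-4.7, 0.6, 2.3]
grip_width: 0.0302
grasp_force: 2.7
```

Felt the fence contact at 4.7 N, with the tool at fixture x ≈ -50.9. Next is the middle block.

Request:
arm_command(
  increments=[
    {"dx": 1.5,"dy": 0,"dz": 0,"wx": 0,"wy": 0,"wz": 0,"grip": 3},
    {"dx": 3.6,"dy": -1,"dz": 0,"wx": 0,"wy": 0,"wz": 0,"grip": 3},
    {"dx": 3.6,"dy": -5,"dz": 0,"wx": 0,"wy": 0,"wz": 0,"grip": 3},
    {"dx": 3.6,"dy": -7.2,"dz": 0,"wx": 0,"wy": 0,"wz": 0,"grip": 3},
    {"dx": 2.8,"dy": -7.2,"dz": 0,"wx": 0,"wy": 0,"wz": 0,"grip": 3},
    {"dx": 2.1,"dy": -7.2,"dz": 0,"wx": 0,"wy": 0,"wz": 0,"grip": 3},
    {"dx": 1.6,"dy": -7.2,"dz": 0,"wx": 0,"wy": 0,"wz": 0,"grip": 3},
    {"dx": 1.1,"dy": -7.2,"dz": 0,"wx": 0,"wy": 0,"wz": 0,"grip": 3},
    {"dx": 0.7,"dy": -7.2,"dz": 0,"wx": 0,"wy": 0,"wz": 0,"grip": 3},
    {"dx": 0.4,"dy": -7.2,"dz": 0,"wx": 0,"wy": 0,"wz": 0,"grip": 3},
  ],
)

```text
clock: 15.2
eef_pos: [0.4475, 0.1712, 0.017]
tool_rot: [0.033, 0.999, 0.0, 0.0]
ft_force: [-0.2, 0.4, -0.1]
grip_width: 0.0303
grasp_force: 0.4
```

```bash
python3 look.py c
```

```text
15.2 fix x,y -53.12 116.42 z 0.017 F fix -0.19 0.43 -0.1 0.0303
10 x range -56.3 -18.8
24 x range -57.1 -16.5
38 x range -55.1 -17.3
52 x range -55.9 -18.4
66 x range -33.6 -16.9
80 x range -34.4 -0.8
94 x range -18.4 -1.6
y range 5.8 93.4
```

Request:
arm_command(
  increments=[
    {"dx": -0.06,"dy": 0,"dz": 0,"wx": 0,"wy": 0,"wz": 0,"grip": 3},
    {"dx": -0.12,"dy": 0,"dz": 0,"wx": 0,"wy": 0,"wz": 0,"grip": 3},
    {"dx": -0.18,"dy": 0,"dz": 0,"wx": 0,"wy": 0,"wz": 0,"grip": 3},
    {"dx": -0.22,"dy": 0,"dz": 0,"wx": 0,"wy": 0,"wz": 0,"grip": 3},
    {"dx": -0.26,"dy": 0,"dz": 0,"wx": 0,"wy": 0,"wz": 0,"grip": 3},
  ],
)

```text
clock: 15.75
eef_pos: [0.449, 0.1705, 0.0171]
tool_rot: [0.033, 0.999, -0.0, -0.0]
ft_force: [-0.4, 0.5, 0.1]
grip_width: 0.0298
grasp_force: 0.6
```

Request:
arm_command(
  increments=[
    {"dx": -0.04,"dy": 0,"dz": 0,"wx": 0,"wy": 0,"wz": 0,"grip": 3},
    {"dx": -0.08,"dy": 0,"dz": 0,"wx": 0,"wy": 0,"wz": 0,"grip": 3},
  ],
)

```text
clock: 15.95
eef_pos: [0.4496, 0.1704, 0.0171]
tool_rot: [0.033, 0.999, -0.0, -0.001]
ft_force: [-2.4, 0.9, 2.1]
grip_width: 0.0301
grasp_force: 1.6
```

Request:
arm_command(
  increments=[
    {"dx": -0.06,"dy": 0,"dz": 0,"wx": 0,"wy": 0,"wz": 0,"grip": 3},
    {"dx": -0.06,"dy": 0,"dz": 0,"wx": 0,"wy": 0,"wz": 0,"grip": 3},
    {"dx": 1.5,"dy": 0,"dz": 0,"wx": 0,"wy": 0,"wz": 0,"grip": 3},
    {"dx": 2.6,"dy": -2,"dz": 0,"wx": 0,"wy": 0,"wz": 0,"grip": 3},
    {"dx": 2.6,"dy": -5,"dz": 0,"wx": 0,"wy": 0,"wz": 0,"grip": 3},
    {"dx": 2.6,"dy": -7.2,"dz": 0,"wx": 0,"wy": 0,"wz": 0,"grip": 3},
    {"dx": 2.0,"dy": -7.2,"dz": 0,"wx": 0,"wy": 0,"wz": 0,"grip": 3},
    {"dx": 1.5,"dy": -7.2,"dz": 0,"wx": 0,"wy": 0,"wz": 0,"grip": 3},
    {"dx": 1.0,"dy": -7.2,"dz": 0,"wx": 0,"wy": 0,"wz": 0,"grip": 3},
    {"dx": 0.6,"dy": -7.2,"dz": 0,"wx": 0,"wy": 0,"wz": 0,"grip": 3},
  ],
)

```text
clock: 16.95
eef_pos: [0.4394, 0.0994, 0.017]
tool_rot: [0.033, 0.999, -0.0, -0.001]
ft_force: [-2.7, -0.9, 0.5]
grip_width: 0.03
grasp_force: 1.2
```

```bash
python3 look.py d
```

```text
16.95 fix x,y -56.33 44.23 z 0.017 F fix -2.67 -1.06 0.52 0.03
136 x range -42.8 -2.2
150 x range -40.7 -2.5
164 x range -41.8 -0.4
178 x range -42.6 -1.5
192 x range -40.5 -2.5
206 x range -41.6 -0.2
220 x range -41.9 -1.3
y range 129.9 219.1
```

Request:
arm_command(
  increments=[
    {"dx": -0.1,"dy": 0,"dz": 0,"wx": 0,"wy": 0,"wz": 0,"grip": 3},
    {"dx": -0.2,"dy": 0,"dz": 0,"wx": 0,"wy": 0,"wz": 0,"grip": 3},
    {"dx": -0.28,"dy": 0,"dz": 0,"wx": 0,"wy": 0,"wz": 0,"grip": 3},
    {"dx": -0.34,"dy": 0,"dz": 0,"wx": 0,"wy": 0,"wz": 0,"grip": 3},
    {"dx": -0.4,"dy": 0,"dz": 0,"wx": 0,"wy": 0,"wz": 0,"grip": 3},
    {"dx": -0.4,"dy": 0,"dz": 0,"wx": 0,"wy": 0,"wz": 0,"grip": 3},
  ],
)

```text
clock: 17.6
eef_pos: [0.4435, 0.0988, 0.0172]
tool_rot: [0.033, 0.999, -0.0, 0.0]
ft_force: [0.3, -1.1, -0.1]
grip_width: 0.03
grasp_force: 0.1
```

Request:
arm_command(
  increments=[
    {"dx": -0.06,"dy": 0,"dz": 0,"wx": 0,"wy": 0,"wz": 0,"grip": 3},
    {"dx": -0.12,"dy": 0,"dz": 0,"wx": 0,"wy": 0,"wz": 0,"grip": 3},
  ],
)

```text
clock: 17.8
eef_pos: [0.4442, 0.0986, 0.0172]
tool_rot: [0.033, 0.999, -0.0, -0.0]
ft_force: [-1.3, 0.9, 1.4]
grip_width: 0.0295
grasp_force: 0.7
```

Request:
arm_command(
  increments=[
    {"dx": -0.06,"dy": 0,"dz": 0,"wx": 0,"wy": 0,"wz": 0,"grip": 3},
    {"dx": -0.11,"dy": 0,"dz": 0,"wx": 0,"wy": 0,"wz": 0,"grip": 3},
  ],
)

```text
clock: 18.0
eef_pos: [0.4447, 0.0985, 0.017]
tool_rot: [0.033, 0.999, -0.0, -0.001]
ft_force: [-3.5, 0.3, 2.7]
grip_width: 0.0299
grasp_force: 2.0
```

Request:
arm_command(
  increments=[
    {"dx": -0.05,"dy": 0,"dz": 0,"wx": 0,"wy": 0,"wz": 0,"grip": 3},
    {"dx": -0.07,"dy": 0,"dz": 0,"wx": 0,"wy": 0,"wz": 0,"grip": 3},
  ],
)

```text
clock: 18.2
eef_pos: [0.4447, 0.0985, 0.0169]
tool_rot: [0.033, 0.999, -0.0, -0.002]
ft_force: [-5.6, 1.4, 4.3]
grip_width: 0.0304
grasp_force: 2.9
```

Request:
arm_command(
  increments=[
    {"dx": 1.5,"dy": 0,"dz": 0,"wx": 0,"wy": 0,"wz": 0,"grip": 3},
    {"dx": 2,"dy": 0,"dz": -3,"wx": 0,"wy": 0,"wz": 0,"grip": 3},
    {"dx": 1,"dy": 4,"dz": -5,"wx": 0,"wy": 0,"wz": 0,"grip": 3},
    {"dx": -0.5,"dy": 8.5,"dz": -5,"wx": 0,"wy": 0,"wz": 0,"grip": 3},
    {"dx": -2,"dy": 13,"dz": -5,"wx": 0,"wy": 0,"wz": 0,"grip": 3},
    {"dx": -3,"dy": 17.5,"dz": -5,"wx": 0,"wy": 0,"wz": 0,"grip": 3},
    {"dx": -3,"dy": 21,"dz": -5,"wx": 0,"wy": 0,"wz": 0,"grip": 3},
    {"dx": -3,"dy": 22.5,"dz": -5,"wx": 0,"wy": 0,"wz": 0,"grip": 3},
    {"dx": -3,"dy": 22.5,"dz": -5,"wx": 0,"wy": 0,"wz": 0,"grip": 3},
  ],
)

```text
clock: 19.1
eef_pos: [0.4916, 0.323, 0.0668]
tool_rot: [0.032, 0.999, 0.0, 0.0]
ft_force: [-0.2, -0.0, -0.4]
grip_width: 0.03
grasp_force: 0.0
```

```bash
python3 look.py e; python3 -c "
from h import *
fx(-22,266,.017,176.18)"
```

```text
19.1 fix x,y -19.14 270.8 z 0.0668 F fix -0.16 -0.02 -0.42 0.03
10 x range -42.8 -1.8
24 x range -40.7 -2.8
38 x range -41.8 -0.5
52 x range -42.6 -1.6
66 x range -40.6 -2.6
80 x range -41.9 -0.3
94 x range -42.7 -1.6
108 x range -40.6 -2.7
122 x range -41.7 -0.4
136 x range -42.8 -1.4
150 x range -40.7 -2.5
164 x range -41.8 -0.4
178 x range -42.6 -1.5
192 x range -40.5 -2.5
206 x range -41.6 -0.2
220 x range -41.9 -1.3
y range 4.1 219.1
dxyz cm [ 0.25 -0.29  4.97] w [-0.001 -0.     0.001]
```

Request:
arm_command(
  increments=[
    {"dx": 0.25,"dy": -0.2,"dz": 2,"wx": 0,"wy": 0,"wz": 0,"grip": 3},
    {"dx": 0.25,"dy": -0.2,"dz": 4,"wx": 0,"wy": 0,"wz": 0,"grip": 3},
    {"dx": 0.25,"dy": -0.2,"dz": 5,"wx": 0,"wy": 0,"wz": 0,"grip": 3},
    {"dx": 0.25,"dy": -0.4,"dz": 5,"wx": 0,"wy": 0,"wz": 0,"grip": 3},
    {"dx": 0.25,"dy": -0.8,"dz": 5,"wx": 0,"wy": 0,"wz": 0,"grip": 3},
    {"dx": 0.25,"dy": -1.2,"dz": 5,"wx": 0,"wy": 0,"wz": 0,"grip": 3},
    {"dx": 0.25,"dy": -1.6,"dz": 5,"wx": 0,"wy": 0,"wz": 0,"grip": 3},
    {"dx": 0.25,"dy": -1.9,"dz": 5,"wx": 0,"wy": 0,"wz": 0,"grip": 3},
    {"dx": 0.25,"dy": -2.1,"dz": 5,"wx": 0,"wy": 0,"wz": 0,"grip": 3},
  ],
)

```text
clock: 20.05
eef_pos: [0.4878, 0.3009, 0.0179]
tool_rot: [0.033, 0.999, 0.001, 0.0]
ft_force: [-0.5, 3.4, 1.1]
grip_width: 0.03
grasp_force: 1.6
```

```bash
python3 look.py f | grep -E "fix|range 4|y range"
```

```text
20.05 fix x,y -21.49 248.56 z 0.0179 F fix -0.72 3.35 1.05 0.03
y range 4.1 218.0
```

Request:
arm_command(
  increments=[
    {"dx": 0,"dy": -0.05,"dz": 0,"wx": 0,"wy": 0,"wz": 0,"grip": 3},
    {"dx": 0,"dy": -0.1,"dz": 0,"wx": 0,"wy": 0,"wz": 0,"grip": 3},
  ],
)

```text
clock: 20.3
eef_pos: [0.4878, 0.3006, 0.0179]
tool_rot: [0.033, 0.999, 0.001, 0.0]
ft_force: [-0.3, 4.1, 2.3]
grip_width: 0.0299
grasp_force: 2.4
```

Request:
arm_command(
  increments=[
    {"dx": 0,"dy": -0.05,"dz": 0,"wx": 0,"wy": 0,"wz": 0,"grip": 3},
    {"dx": 0,"dy": -0.1,"dz": 0,"wx": 0,"wy": 0,"wz": 0,"grip": 3},
  ],
)

```text
clock: 20.5
eef_pos: [0.4877, 0.2997, 0.0179]
tool_rot: [0.033, 0.999, 0.001, 0.0]
ft_force: [-1.1, 6.2, 3.7]
grip_width: 0.03
grasp_force: 2.7
```

```bash
cat > shift.py <<'E'
import sys
from h import *
where(); save('top',sys.argv[1])
g=lambda n,r:cv2.cvtColor(cv2.imread(f'pics/{n}.png'),cv2.COLOR_BGR2GRAY)[r].astype(np.float32)
R1=np.s_[172:222,252:276]; R2=np.s_[172:195,190:250]; RT=np.s_[195:250,290:330]
for nm,r in (('stop end',R1),('static tyre',RT)):
    a,b=g('t_e',r),g(sys.argv[1],r); print(nm,cv2.phaseCorrelate(a,b,cv2.createHanningWindow(a.shape[::-1],cv2.CV_32F)))
a=cv2.imread(f'pics/{sys.argv[1]}.png')[165:225,180:280]; b=cv2.imread('pics/t_e.png')[165:225,180:280]
cv2.imwrite('pics/cmp.png',np.vstack([cv2.resize(b,None,fx=5,fy=5,interpolation=2),cv2.resize(a,None,fx=5,fy=5,interpolation=2)]))
E
python3 shift.py t_g; python3 look.py h | grep "y range"
```

```text
20.5 fix x,y -21.48 247.37 z 0.0179 F fix -1.54 6.16 3.66 0.03
stop end ((0.00011489979789658378, 0.05235198935496044), 0.9936199949185054)
static tyre ((-0.0010904153824817797, 0.05154056160084508), 1.0028853837649028)
y range 3.8 218.0
```

View pics/cmp.png

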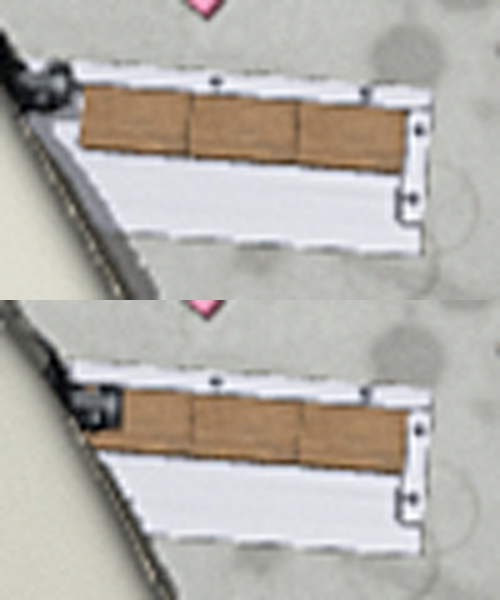

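The fixture has not shifted: the stop end moved as little as the static tyre. The row is compact, with joints at (190,430) and (299,430) in the lower crop and the stop line right at its end near (405,440). I'll back off and check the joints closely with the wrist camera.

Request:
arm_command(
  increments=[
    {"dx": 0,"dy": 1.5,"dz": 0,"wx": 0,"wy": 0,"wz": 0,"grip": 3},
    {"dx": 0,"dy": 1.5,"dz": -4,"wx": 0,"wy": 0,"wz": 0,"grip": 3},
    {"dx": 0,"dy": 0,"dz": -8,"wx": 0,"wy": 0,"wz": 0,"grip": 3},
    {"dx": 0,"dy": -4,"dz": -11,"wx": 0,"wy": 0,"wz": 0,"grip": 3},
    {"dx": 0,"dy": -8,"dz": -13,"wx": 0,"wy": 0,"wz": 0,"grip": 3},
    {"dx": 0,"dy": -12,"dz": -14,"wx": 0,"wy": 0,"wz": 0,"grip": 3},
    {"dx": 0,"dy": -14.5,"dz": -14,"wx": 0,"wy": 0,"wz": 0,"grip": 3},
    {"dx": 0,"dy": -15.5,"dz": -14,"wx": 0,"wy": 0,"wz": 0,"grip": 3},
    {"dx": 0,"dy": -15.5,"dz": -14,"wx": 0,"wy": 0,"wz": 0,"grip": 3},
    {"dx": 0,"dy": -15.5,"dz": -14,"wx": 0,"wy": 0,"wz": 0,"grip": 3},
  ],
)

```text
clock: 21.6
eef_pos: [0.4768, 0.1442, 0.1565]
tool_rot: [0.033, 0.999, -0.0, -0.001]
ft_force: [-0.3, 0.3, -0.7]
grip_width: 0.0297
grasp_force: 0.0
```

```bash
python3 - <<'E'
from h import *
where(); C=cal('wrist'); p,d=save('wrist','w7'); blocks('wrist',p,.036,C)
q=p[:,:,::-1]; cv2.imwrite('pics/w7b.png',cv2.resize(q[60:260,80:480],(800,400),interpolation=2))
f,cx,cy,T,_=C; v,u=np.mgrid[:384,:512]; d=d.astype(float)
P=np.stack([(u-cx)/f*d,-(v-cy)/f*d,-d],-1)@T[:3,:3].T+T[:3,3]
F=(P[...,:2]-co)*1000@np.c_[xh,yh]; Z=P[...,2]*1000
def r(a): return (a.min().round(1),a.max().round(1),a.size) if a.size else None
h=cv2.cvtColor(p,cv2.COLOR_RGB2HSV); m=((h[:,:,0]<18)&(h[:,:,1]>70)&(h[:,:,2]>50))
for x in (-36,-28,-20,-12,-5):
    s=abs(F[...,0]-x)<2.5
    print(x,'stop y',r(F[...,1][s&(Z>38)&(Z<46)&(F[...,1]<30)]),'row y',r(F[...,1][s&m&(Z>30)&(Z<39)&(F[...,1]<260)&(F[...,1]>-5)]))
for y in range(15,215,20):
    s=abs(F[...,1]-y)<4; print(y,'row x',r(F[...,0][s&m&(Z>30)&(Z<39)&(F[...,0]>-80)]),'fence x',r(F[...,0][s&(Z>39)&(Z<46)]))
E
```

```text
21.6 fix x,y -22.02 91.42 z 0.1565 F fix -0.29 0.26 -0.66 0.0297
px [ 47. 250.] mm 527.2 -73.9 size [ 82.5 148.7] yaw 28.28
px [275. 187.] mm 477.4 162.5 size [215.   44.5] yaw -3.81
-36 stop y (np.float64(-12.9), np.float64(1.0), 91) row y (np.float64(2.5), np.float64(216.5), 1235)
-28 stop y (np.float64(-12.8), np.float64(1.2), 84) row y (np.float64(0.8), np.float64(216.8), 1195)
-20 stop y (np.float64(-12.8), np.float64(1.3), 94) row y (np.float64(1.7), np.float64(216.7), 1142)
-12 stop y (np.float64(-12.7), np.float64(1.0), 64) row y (np.float64(2.1), np.float64(216.8), 1125)
-5 stop y (np.float64(-12.6), np.float64(1.0), 75) row y (np.float64(0.9), np.float64(217.2), 1115)
15 row x (np.float64(-41.8), np.float64(0.6), 375) fence x (np.float64(0.0), np.float64(13.3), 116)
35 row x (np.float64(-41.7), np.float64(0.7), 376) fence x (np.float64(-0.0), np.float64(13.2), 123)
55 row x (np.float64(-41.8), np.float64(0.5), 363) fence x (np.float64(0.2), np.float64(13.3), 119)
75 row x (np.float64(-41.7), np.float64(0.6), 375) fence x (np.float64(0.0), np.float64(13.4), 124)
95 row x (np.float64(-41.8), np.float64(-0.8), 343) fence x (np.float64(0.1), np.float64(13.0), 107)
115 row x (np.float64(-41.9), np.float64(-0.8), 361) fence x (np.float64(0.1), np.float64(13.3), 108)
135 row x (np.float64(-42.0), np.float64(0.7), 368) fence x (np.float64(0.1), np.float64(13.3), 102)
155 row x (np.float64(-41.8), np.float64(-0.7), 363) fence x (np.float64(0.2), np.float64(13.3), 118)
175 row x (np.float64(-41.8), np.float64(0.7), 361) fence x (np.float64(0.3), np.float64(13.4), 117)
195 row x (np.float64(-41.8), np.float64(0.3), 366) fence x (np.float64(0.3), np.float64(13.3), 119)
```

View pics/w7b.png

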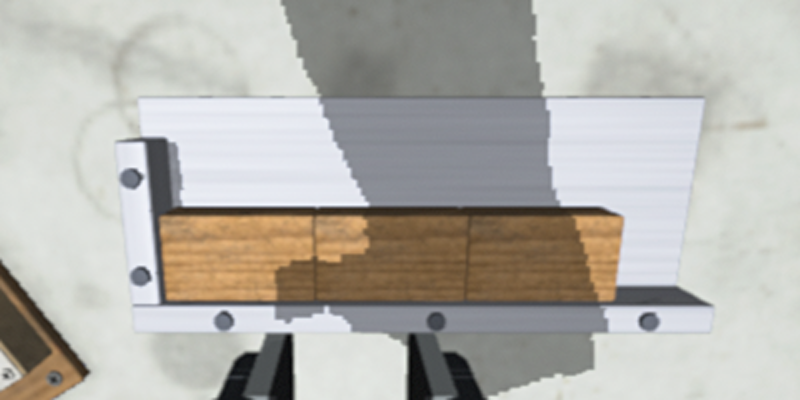

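The row is closed: the blocks run from the stop at (160,255) through tight joints at (315,255) and (468,255), flush along the fence. The measured row is 216 mm long and starts at the stop face, with its front edge straight to 0.2 mm. The tool is clear, so I'll hand in.

```bash
python3 -c "
from h import *
print(job.job_done())"
```

```text
the job is handed in; nothing more can be done
None
```

I handed the job in with all three dark blocks in one tight row, hard against the end stop and flush along the fence; there was no visible movement of the fixture, and I haven't seen the judge's verdict.

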